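Set up the hanging rail

ROBOT

A 6-joint arm with a two-finger parallel gripper is mounted at the origin on the work surface. World frame = base frame: x ahead of the robot, y to its left, z up, the work surface at z = 0. Lengths are in m, angles in degrees, forces in N, time in s.
With the tool pointing down it reaches from about 0.425 to 1.125 m from the base axis. Payload 14.9 kg.
Tool frame: the origin (TCP) lies on the centre line of the jaws, within the pads' length; the fingertips stand 11 mm ahead of it and the grasp point (between the pads) lies 8 mm behind it; z points along the fingers, y is the line along which they close (so a half turn about z gives the same grasp; the last joint's range is limited). The gripper opens to 91 mm and grips with 3 to 60 N. Pads are 32 mm wide; open, the fingers measure 118 mm over their backs; the gripper's body (76 mm by 178 mm) begins 60 mm behind the grasp point.
Start: joints at [-65.22, 21.709, 99.362, -0, 58.929, -1.908], TCP at [0.314, -0.625, 0.225] pointing down, gripper open.
Joint ranges: [-158.91, 158.91], [-42.39, 125.64], [0.06, 152.35], [-60.88, 240.88], [17.5, 164.5], [-176.32, 176.32]. Speed limits (degrees/s): [108.29, 108.29, 136.94, 180, 180, 180].

INTERFACE

Orientations are given as a 3x3 rotation matrix whose columns are the frame's x, y, z axes.
In Python, from station import status, camera, order, search_frame, silhouettes, place_of gives the robot as it stands.
- The arm moves only by the tool step_arm, never from a script. Its argument "deltas" is one flat list of numbers, 7 for each row, row after row: the opening, from -1 (shut) to 1 (fully open), then the shift along the tool's x, y, z in cm, then the turn, a rotation vector about the tool's x, y, z in degrees. In form: [claw, tx, ty, tz, ax, ay, az, claw, tx, ty, tz, ax, ay, az, ...]. A call has 1 to 12 rows; each row is the pose to reach, as a shift and turn from the pose commanded when the call began, along the tool's axes at that moment; what a row does not reach only later rows make up. A row lasts 1/12 s, in which the tool goes at most 41.7 mm and 7.16 degrees, less where a joint would pass 70% of its speed; a pose out of reach is approached as far as the arm can. A call with a gripper value outside its range is refused whole. The fingers move at their own pace and stop on an object; the grip force is fixed at half the most. Time passes only in rows, so rows that repeat a pose let the fingers close. It gives the time, the measured TCP pose, the force, the opening and the grip force at its end, in the units of the state.
- status.get_obs(): the state, without advancing time (a new reading comes with each control period).
- camera(name): name is "side" or "top" or "wrist"; returns a dict with "frame" (384x512x3 uint8, blue, green, red), "depth" (384x512 float32, m along the optical axis (not along the pixel's ray), 0 where there is no reading), "intrinsics" (3x3 intrinsics, pixels), "R" (3x3) and "t" (3): a world point X has camera coordinates R X + t. Camera axes: x right, y down, z forward; pixel columns grow to the right and rows downward; lengths in m; the calibration is good to about 2 mm. A picture is of the moment at which its call begins.
- order.close_job(): hands the job in; it is judged then, once.
Trained networks look in a picture, given as the dict that the camera call returned (one of the last four; its "shot" number tells which), for a name from the list of things; names that differ only in an ending like _2 or _b are one class to them, and where a whole thing is asked for, a point or a joint stands for the part that bears it (a point fixed in the world has none). Each returns a list of dicts, best first, with "score" (0 to 1); they miss things now and then, are a little off and sometimes report something else, mostly with a low value. They report only what shows in the picture. A call takes as long as a camera call.
- search_frame(picture, label): "rect" ([left, top, right, bottom] in pixels, round what is visible of it).
- silhouettes(picture, label): "region" (384x512 bool, what is visible of it) and "rect" ([left, top, right, bottom] in pixels, round what is visible of it).
- place_of(picture, label): "pixel" ([row, column] in pixels: a listed point, or the origin of a listed thing).
The state is a dict: "t": time; "q": joint angles; "joint_vel": joint speeds; "effort": joint torques, N m; "tcp_pos": TCP position; "orientation": TCP orientation; "contact_force": force on the tool from outside, world axes, zero at the start; "torque": the same for the moment, N m; "gripper_width": finger opening in m; "finger_force": force on a finger pad.
Only numpy, scipy, OpenCV 4.12 (cv2) and the standard library are available. Lean on these libraries where they do the work, as an engineer would, in place of code of your own. Each camera call takes 0.05 s, during which the arm holds its last target. There are 200 camera calls.

TASK

Get the counter rail ready for use. First press the pedal of the rail's suction foot right down to its stop for a moment and let it come back up; then, without lifting it, push the wide steel hanger off the wooden riser so that it drops astride the rail, and on along the rail until it is up against the collar at the post. Last, take the narrow hanger with the wooden grip from the counter and hang it astride the free stretch of rail between the wide hanger and the riser; leave the crockery and other things where they stand.

Things in the scene. Friction and masses are not known exactly. Their poses are not given: they have to be found in the camera images.
- organiser: Fixed counter organiser: oak riser and brass rail. Origin on the counter below the rail; y runs along the rail from the post (y -150 mm, 18 mm thick, 201 mm tall, foot 80 mm across) to the riser, x level across it, z up. Rail: bar 14 mm thick, axis 192 mm up, held only by the post. Riser: open shelf, top 130 mm up, 130 mm across in x, from y 100 to 340 mm.
- rail_end (a point): Point on the rail's axis (192 mm above the counter) in the face of the brass collar (40 mm across) next to the post, y -132 mm in the organiser's frame; axes as the organiser. The wide hanger is pushed up against this face.
- rail_tip (a point): Point on the rail's axis at its free tip, 10 mm in over the near edge of the riser, 242 mm from rail_end; axes as the organiser.
- pedal (a joint): Hinged spring pedal of the suction foot, a steel plate 40 mm wide and 85 mm long that points away from the post (organiser -y), tip raised. 0 = up, 0.32 rad = pressed to its stop; needs about 8 N at the pad, springs back. Its hinge lies along organiser x at y -190 mm, 21 mm above the counter.
- pedal_pad (a point): Middle of the rubber pad (36 by 34 mm) on top of the pedal, 64 mm from the hinge; about 49 mm above the counter when up, about 28 mm at the stop. Moves with the pedal.
- wide_hanger: Loose steel strap 4 mm thick, 60 mm wide (its y), bent into an upside-down U; stands on the riser about in line with the rail. Height 79 mm; legs 44 mm apart inside, 52 outside (in x); feet turned out and up into 18 mm high hooks, 88 mm over all. No grip on top. 0.15 to 0.31 kg. Origin centre of the underside of its feet; z up.
- wide_arch (a point): Underside of the top of the wide hanger's bend, 75 mm above its origin. On the riser it stands 6 mm higher than the top of the rail; on the rail it rests 7 mm above the rail's axis.
- narrow_hanger: Loose hanger of the same bent strap (79 mm high, legs 44 mm apart inside, 88 mm over all in x) but 30 mm wide along its y, with a square wooden grip on top. Stands on the counter beyond the rail, in one of three places in a row with the canister and candle holder. 0.11 to 0.22 kg. Origin centre of the underside of its feet; z up.
- narrow_arch (a point): Underside of the top of the narrow hanger's bend, 75 mm above its origin; rests 7 mm above the rail's axis when hung.
- narrow_grip (a point): Middle of the wooden grip, a 26 by 26 mm block 42 mm tall, sides along the hanger's x and y, 100 mm above the hanger's origin.
- mug: Bystander: white mug, 72 mm wide, 75 mm high, standing on the counter under the rail. Origin under its centre.
- salt_bowl: Bystander: small white bowl, 68 mm wide, 35 mm high, on the far end of the riser, behind the wide hanger. Origin under its centre.
- canister: Bystander: white canister with wooden lid, 80 mm wide, 105 mm high, on the counter beyond the rail. Origin under its centre.
- candle_holder: Bystander: dark candle holder with a candle stub, 76 mm wide at the foot, 110 mm high, on the counter beyond the rail. Origin under its centre.
- pepper_mill: Bystander: dark wooden pepper mill, 56 mm wide, 155 mm high, right of the row beyond the rail. Origin under its centre.
- cookie_jar: Bystander: white lidded jar, 112 mm wide, 140 mm high, left of the row beyond the rail. Origin under its centre.

How it is judged (in metres and radians):
On the way, in this order (a step that is already met when the one before it is completed fails the run):
1. the pedal is pressed down to its stop (value of joint pedal above 0.28 rad), for 0.2 s.
2. the wide hanger hangs astride the rail, up against the collar (z of wide_arch in the frame of rail_end between -0.002 and 0.0105 m and x of wide_arch in the frame of rail_end between -0.013 and 0.013 m and y of wide_arch in the frame of rail_end between 0.02 and 0.038 m and angle between wide_hanger's own z axis and vertical below 0.3 rad and angle between the y axis of wide_hanger and the y axis of organiser, either way round below 0.35 rad and linear speed of wide_hanger below 0.03 m/s), for 0.2 s.
3. the narrow hanger hangs astride the rail between the wide hanger and the riser (z of narrow_arch in the frame of rail_end between -0.002 and 0.0105 m and x of narrow_arch in the frame of rail_end between -0.013 and 0.013 m and y of narrow_arch in the frame of rail_end between 0.07 and 0.225 m and angle between narrow_hanger's own z axis and vertical below 0.3 rad and angle between the y axis of narrow_hanger and the y axis of organiser, either way round below 0.35 rad and linear speed of narrow_hanger below 0.03 m/s), for 0.2 s.
At the end, for the whole second after the job is handed in: Both hangers hang at rest astride the rail, upright (0.3 rad), within 13 mm of centred, square to it (0.35 rad): the wide one's edge within 8 mm of the collar, the narrow one's middle 70 to 225 mm from the collar face. The pedal is back up (all of step 2 and all of step 3 and value of joint pedal below 0.06 rad); the robot touches nothing.
It fails at once if the wide hanger is lifted (more than 20 mm above its height on the riser) (height (world z) of wide_arch above 0.225 m).
It fails at once if a bystander is shifted more than 30 mm or tipped (distance of any of mug, salt_bowl, canister, candle_holder, pepper_mill, cookie_jar from where it was at the start of the episode above 0.03 m or angle between any of mug, salt_bowl, canister, candle_holder, pepper_mill, cookie_jar's own z axis and vertical above 0.35 rad).
It also fails if it takes over 64 s, if anything falls off the work surface, if the arm or the gripper's body presses on something with over 40 N, if the wrist force passes 120 N, or if a joint passes its speed limit or range.

## Working session

There is one attempt and no reset: what is moved stays moved. The work goes in short steps, Python scripts to look and compute and a tool call to move; the robot and the scene stay as the last step left them, time stands still between calls to the robot, and variables do not carry over. Pictures are saved under pics/ and viewed, at most 10 in all, crops included, and the job is handed in when it is done.

Besides the shell and the picture viewer there is one more tool, called after "Emit:" as name(argument=value, ...) on one line, values as JSON. step_arm: Moves the arm, as the interface text tells. Its arguments: {"type":"object","properties":{"deltas":{"type":"array","items":{"type":"number"}}},"required":["deltas"]}

```bash
mkdir -p pics; ls; cat > h.py <<'E'
import numpy as np, cv2
from station import status, camera, order, search_frame, silhouettes, place_of
def unproj(p,r,c,d):
    K=p["intrinsics"];v=np.linalg.inv(K)@np.array([c,r,1.])*d
    return p["R"].T@(v-p["t"])
def ray_z(p,r,c,z):
    K=p["intrinsics"];R=np.array(p["R"]);o=-R.T@p["t"];v=R.T@(np.linalg.inv(K)@np.array([c,r,1.]))
    return o+v*(z-o[2])/v[2]
def cloud(p):
    r,c=np.mgrid[0:384,0:512];d=p["depth"];K=p["intrinsics"]
    v=np.stack([(c-K[0,2])/K[0,0]*d,(r-K[1,2])/K[1,1]*d,d],-1)
    return (v-np.array(p["t"]))@np.array(p["R"])
E
python3 - <<'E'
from h import *
ps={n:camera(n) for n in("side","top")}
cv2.imwrite("pics/a.png",np.vstack([ps["side"]["frame"],ps["top"]["frame"]])[:, :]) if 0 else cv2.imwrite("pics/a.png",cv2.resize(np.hstack([ps["side"]["frame"],ps["top"]["frame"]]),(800,300)))
Z=dict(rail_end=.192,rail_tip=.192,pedal_pad=.049,wide_arch=.205,wide_hanger=.13,narrow_hanger=0,narrow_arch=.075,narrow_grip=.1,organiser=0,mug=0,salt_bowl=.13,canister=0,candle_holder=0,pepper_mill=0,cookie_jar=0)
for l,z in Z.items():
    for n,p in ps.items():
        for o in place_of(p,l)[:2]:
            r,c=o["pixel"];print(l,n,round(o["score"],2),np.round([r,c]),np.round(ray_z(p,r,c,z),3))
print(status.get_obs()["orientation"])
for n,p in ps.items():print(n,np.round(-np.array(p["R"]).T@p["t"],3),np.round(p["R"],2).tolist())
E
```

```text
pics
rail_end side 0.69 [135. 286.] [ 0.514 -0.178  0.192]
rail_end side 0.22 [145. 238.] [ 0.652 -0.112  0.192]
rail_end top 0.92 [220. 341.] [ 0.512 -0.162  0.192]
rail_end top 0.27 [240. 178.] [0.45  0.25  0.192]
rail_tip side 0.85 [197. 296.] [0.474 0.072 0.192]
rail_tip side 0.5 [244. 225.] [0.628 0.239 0.192]
rail_tip top 0.68 [230. 245.] [0.482 0.08  0.192]
pedal_pad side 0.65 [150. 282.] [ 0.525 -0.277  0.049]
pedal_pad top 0.93 [214. 376.] [ 0.532 -0.285  0.049]
wide_arch side 0.82 [204. 296.] [0.473 0.106 0.205]
wide_arch top 0.56 [228. 234.] [0.484 0.105 0.205]
wide_hanger side 0.96 [224. 290.] [0.483 0.113 0.13 ]
wide_hanger top 0.9 [232. 233.] [0.473 0.119 0.13 ]
narrow_hanger side 0.68 [172. 237.] [ 0.671 -0.196  0.   ]
narrow_hanger side 0.53 [204. 237.] [ 0.65 -0.05  0.  ]
narrow_hanger top 0.56 [172. 338.] [ 0.661 -0.182  0.   ]
narrow_hanger top 0.44 [147. 154.] [0.724 0.389 0.   ]
narrow_arch side 0.95 [158. 234.] [ 0.677 -0.184  0.075]
narrow_arch top 0.58 [165. 345.] [ 0.67  -0.189  0.075]
narrow_grip side 0.67 [154. 240.] [ 0.656 -0.179  0.1  ]
narrow_grip top 0
[... 574 characters left out ...]
173. 292.] [ 0.654 -0.042  0.   ]
pepper_mill side 0.88 [144. 235.] [ 0.702 -0.349  0.   ]
pepper_mill side 0.69 [175. 233.] [ 0.684 -0.181 -0.   ]
pepper_mill top 0.67 [159. 396.] [ 0.705 -0.356  0.   ]
cookie_jar side 0.87 [336. 183.] [0.714 0.384 0.   ]
cookie_jar side 0.61 [160. 236.] [ 0.686 -0.26   0.   ]
cookie_jar top 0.67 [147. 156.] [0.726 0.384 0.   ]
[[ 8.93477454e-01  4.49108048e-01 -1.13287728e-05]
 [ 4.49108048e-01 -8.93477454e-01  1.42528278e-05]
 [-3.72094339e-06 -1.78224234e-05 -1.00000000e+00]]
side [0.511 0.695 0.867] [[-0.99, -0.13, 0.0], [-0.09, 0.73, -0.68], [0.09, -0.67, -0.73]]
top [ 0.509 -0.002  1.128] [[0.03, -1.0, -0.03], [-1.0, -0.03, -0.07], [0.07, 0.04, -1.0]]
```

View pics/a.png

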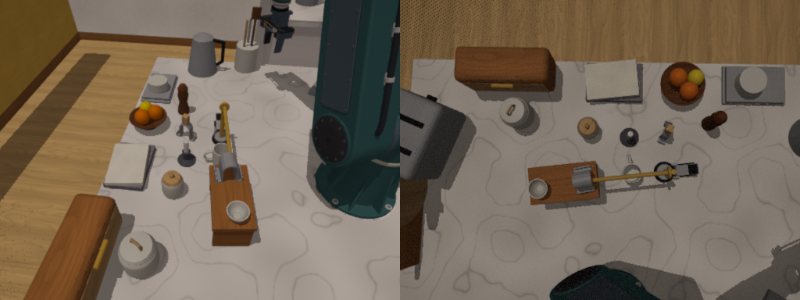

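The picture (side left, top right) shows the rail, in the top view's half-scale frame, running from the post at about (665,172) to the riser at (597,180). The wide hanger stands at (585,180), the pedal is right of the post at (688,170), and the narrow hanger is at (667,131). I'll refine these with depth.

```bash
python3 - <<'E'
from h import *
p=camera("top");P=cloud(p);f=p["frame"]
x,y,z=P[...,0],P[...,1],P[...,2];ok=p["depth"]>0
def sel(x0,x1,y0,y1,z0,z1):return P[ok&(x>x0)&(x<x1)&(y>y0)&(y<y1)&(z>z0)&(z<z1)]
r=sel(.44,.55,-.13,.05,.18,.215);k=np.polyfit(r[:,1],r[:,0],1);print("rail n",len(r),"x=ky+c",k,"angle",np.degrees(np.arctan(k[0])),"z",np.percentile(r[:,2],[10,50,90]))
q=sel(.3,.65,.0,.4,.122,.138);rc=cv2.minAreaRect(q[:,:2].astype(np.float32)*1000);print("riser",rc)
w=sel(.4,.56,.05,.2,.195,.225);print("wide",cv2.minAreaRect(w[:,:2].astype(np.float32)*1000),np.median(w[:,2]),w[:,2].max(),len(w))
n=sel(.6,.73,-.24,-.12,.105,.14);print("grip",cv2.minAreaRect(n[:,:2].astype(np.float32)*1000),np.median(n[:,2]),len(n))
n=sel(.6,.73,-.25,-.11,.012,.14);print("narrow",cv2.minAreaRect(n[:,:2].astype(np.float32)*1000),len(n))
pd=sel(.48,.58,-.34,-.2,.02,.07);print("pedal",cv2.minAreaRect(pd[:,:2].astype(np.float32)*1000),len(pd),np.percentile(pd[:,2],[5,50,95]))
c=sel(.48,.56,-.2,-.12,.195,.22);print("post",cv2.minAreaRect(c[:,:2].astype(np.float32)*1000))
print("counter",np.median(sel(.55,.6,-.1,.1,-.05,.05)[:,2]))
def crop(r0,r1,c0,c1,s):return cv2.resize(f[r0:r1,c0:c1],(400,int(400*(r1-r0)/(c1-c0))),interpolation=cv2.INTER_CUBIC)
a=crop(190,250,210,290,5);b=crop(140,200,315,395,5)
s=camera("side")["frame"];g=cv2.resize(s[90:260,190:330],(364,442))
d=np.zeros((600,800,3),np.uint8);d[:300,:400]=a;d[300:600,:400]=b;d[:442,410:774]=g
cv2.imwrite("pics/b.png",d)
E
```

```text
rail n 401 x=ky+c [-0.13285965  0.48943302] angle -7.567975555865502 z [0.19554338 0.19822712 0.20087193]
riser ((464.759765625, 183.26559448242188), (130.29129028320312, 239.2974395751953), 7.55027437210083)
wide ((482.990478515625, 96.29765319824219), (48.88851547241211, 88.36045837402344), 12.209636688232422) 0.20591987298641923 0.2147030357601432 512
grip ((666.5516967773438, -183.5057373046875), (25.43015480041504, 25.97174644470215), 69.49095916748047) 0.12031827149184214 98
narrow ((666.5582275390625, -183.69387817382812), (29.861745834350586, 87.81172180175781), 70.26903533935547) 267
pedal ((525.5199584960938, -254.4072265625), (53.53746032714844, 96.31854248046875), 11.426663398742676) 452 [0.02509561 0.03769354 0.05402272]
post ((513.666015625, -155.4263458251953), (68.81483459472656, 37.20872116088867), 82.13056945800781)
counter 0.0006816678237881138
```

View pics/b.png

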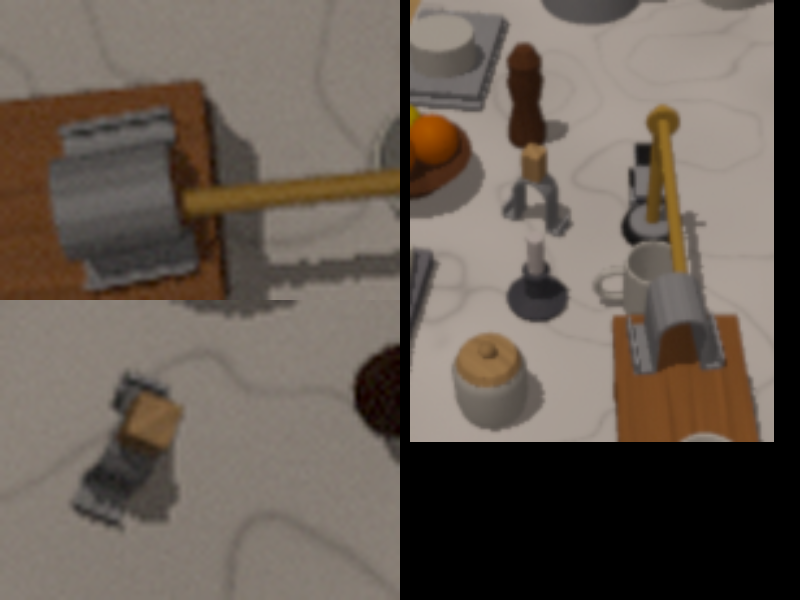

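```bash
cat >> h.py <<'E'
O=np.array([.4938,-.0348]);U=np.array([-.1314,.9913]);V=np.array([.9913,.1314])
def org(p):d=np.array(p[:2])-O;return np.array([d@V,d@U])*1000
def W(x,y):return O+V*x/1000+U*y/1000
def go(x,y,z,yaw=7.55):
    "org mm x,y; TCP z mm; yaw of tool y deg -> deltas tx ty tz cm, az deg"
    s=status.get_obs();R=np.array(s["orientation"]);w=np.append(W(x,y),z/1000)
    d=R.T@(w-s["tcp_pos"])*100;cy=np.degrees(np.arctan2(R[1,1],R[0,1]))
    print("delta",np.round(d,2),"az",round(-(yaw-cy),2),"t",s["t"])
E
python3 - <<'E'
from h import *
p=camera("top");q=camera("side")
for n,c in(("top",p),("side",q)):
    m=silhouettes(c,"wide_hanger")[0];P=cloud(c)[m["region"]&(c["depth"]>0)]
    L=np.array([np.append(org(a),a[2]*1000) for a in P])
    for lo,hi in((140,156),(200,214)):
        S=L[(L[:,2]>lo)&(L[:,2]<hi)];print(n,lo,len(S),np.round(np.percentile(S,[3,50,97],axis=0),0).tolist(),cv2.minAreaRect(S[:,:2].astype(np.float32)))
m=silhouettes(p,"pedal_pad")[0];P=cloud(p)[m["region"]];print("pad comp",m["score"],np.round(np.mean([org(a) for a in P],0)))
print(org(W(0,-251)),W(0,-251));go(0,-251,225)
E
```

```text
top 140 67 [[-39.0, 117.0, 141.0], [42.0, 145.0, 148.0], [50.0, 171.0, 152.0]] ((5.7953033447265625, 143.1244354248047), (87.68052673339844, 54.831241607666016), 5.280030727386475)
top 200 382 [[-14.0, 117.0, 201.0], [6.0, 145.0, 207.0], [25.0, 173.0, 212.0]] ((5.155898094177246, 145.20730590820312), (42.65399169921875, 60.230281829833984), 5.419909954071045)
side 140 129 [[-38.0, 119.0, 141.0], [-16.0, 156.0, 148.0], [49.0, 178.0, 155.0]] ((4.973182678222656, 148.46774291992188), (87.50587463378906, 57.403018951416016), 4.765311241149902)
side 200 323 [[-14.0, 120.0, 201.0], [7.0, 149.0, 208.0], [24.0, 176.0, 212.0]] ((5.162894248962402, 146.79461669921875), (42.08235168457031, 60.76854705810547), 5.213125705718994)
pad comp 0.73 [ 19. -25.]
[ 5.20897825e-14 -2.50985354e+02] [ 0.5267814 -0.2836163]
delta [ 3.433e+01 -2.100e+01 -1.000e-02] az -70.86 t 1.95
```

Emit:
step_arm(deltas=[-1,34.3,-20.9,0,0,0,-70.9,-1,34.3,-20.9,0,0,0,-70.9,-1,34.3,-20.9,0,0,0,-70.9,-1,34.3,-20.9,0,0,0,-70.9,-1,34.3,-20.9,0,0,0,-70.9,-1,34.3,-20.9,0,0,0,-70.9,-1,34.3,-20.9,0,0,0,-70.9,-1,34.3,-20.9,0,0,0,-70.9,-1,34.3,-20.9,0,0,0,-70.9,-1,34.3,-20.9,0,0,0,-70.9,-1,34.3,-20.9,0,0,0,-70.9,-1,34.3,-20.9,0,0,0,-70.9])

```text
t: 2.95
tcp_pos: [0.5276, -0.2837, 0.225]
orientation: [[-0.134, 0.991, 0.0], [0.991, 0.134, -0.0], [-0.0, 0.0, -1.0]]
contact_force: [-0.6, -0.6, -0.4]
gripper_width: 0.0141
finger_force: 0.0
```

```bash
python3 -c "
from h import *
go(0,-251,65)"
```

```text
delta [ 0.02 -0.08 16.  ] az 0.12 t 2.95
```

Emit:
step_arm(deltas=[-1,0,0,4,0,0,0,-1,0,0,8,0,0,0,-1,0,0,12,0,0,0,-1,0,0,16,0,0,0,-1,0,0,17,0,0,0,-1,0,0,17.8,0,0,0,-1,0,0,18.3,0,0,0,-1,0,0,18.5,0,0,0,-1,0,0,18.6,0,0,0,-1,0,0,18.6,0,0,0,-1,0,0,18.6,0,0,0,-1,0,0,18.6,0,0,0])

```text
t: 3.95
tcp_pos: [0.5278, -0.2855, 0.0414]
orientation: [[-0.131, 0.991, 0.002], [0.991, 0.131, -0.001], [-0.001, 0.002, -1.0]]
contact_force: [-3.6, 0.4, 5.4]
gripper_width: 0.0009
finger_force: 2.8
```

Emit:
step_arm(deltas=[-1,0,0,0.2,0,0,0,-1,0,0,0.4,0,0,0,-1,0,0,0.4,0,0,0,-1,0,0,0.4,0,0,0,-1,0,0,0.4,0,0,0])

```text
t: 4.37
tcp_pos: [0.5281, -0.2858, 0.0387]
orientation: [[-0.131, 0.991, 0.002], [0.991, 0.131, -0.002], [-0.002, 0.002, -1.0]]
contact_force: [-10.9, 4.0, 28.4]
gripper_width: 0.0004
finger_force: 13.9
```

Emit:
step_arm(deltas=[-1,0,0,0,0,0,0,-1,0,0,0,0,0,0,-1,0,0,-1,0,0,0,-1,0,0,-3,0,0,0,-1,0,0,-6,0,0,0,-1,0,0,-10,0,0,0,-1,0,0,-14,0,0,0,-1,0,0,-18,0,0,0,-1,0,0,-21,0,0,0,-0.23,0,0,-21,0,0,0])

```text
t: 5.2
tcp_pos: [0.5298, -0.2866, 0.2542]
orientation: [[-0.131, 0.991, 0.01], [0.991, 0.131, -0.006], [-0.007, 0.01, -1.0]]
contact_force: [-0.6, -0.9, 0.6]
gripper_width: 0.0047
finger_force: 0.0
```

```bash
python3 -c "
from h import *
p=camera('side');P=cloud(p);L=(P[...,:2]-O);X=L@V;Y=L@U
m=(p['depth']>0)&(abs(X)<.017)&(Y<-.24)&(Y>-.265)&(P[...,2]>.01)&(P[...,2]<.08)
print('pad z',m.sum(),np.median(P[m][:,2]) if m.any() else 0)
go(3,206,245)"
```

```text
pad z 40 0.052270336068836215
delta [45.96  0.12  0.33] az -0.01 t 5.25
```

Emit:
step_arm(deltas=[-0.23,4.2,0,0.3,0,0,0,-0.23,8.4,0,0.3,0,0,0,-0.23,12.5,0,0.3,0,0,0,-0.23,16.7,0,0.3,0,0,0,-0.23,20.8,0,0.3,0,0,0,-0.23,25,0,0.3,0,0,0,-0.23,29.1,0,0.3,0,0,0,-0.23,33,0,0.3,0,0,0,-0.23,37,0,0.3,0,0,0,-0.23,41,0,0.3,0,0,0,-0.23,44,0,0.3,0,0,0,-0.23,46,0.1,0.3,0,0,0])

```text
t: 6.25
tcp_pos: [0.4663, 0.1738, 0.2422]
orientation: [[-0.133, 0.991, 0.0], [0.991, 0.133, 0.0], [0.0, 0.0, -1.0]]
contact_force: [-0.4, -0.1, 0.7]
gripper_width: 0.0351
finger_force: 0.0
```

Emit:
step_arm(deltas=[-0.23,0,0,0,0,0,0,-0.23,0,0,0,0,0,0])

```text
t: 6.42
tcp_pos: [0.4669, 0.172, 0.242]
orientation: [[-0.134, 0.991, 0.0], [0.991, 0.134, -0.0], [-0.0, 0.0, -1.0]]
contact_force: [0.8, -0.1, 0.1]
gripper_width: 0.0354
finger_force: 0.0
```

```bash
python3 -c "
from h import *
s=status.get_obs();print(s['gripper_width'],s['tcp_pos'],np.round(s['orientation'],3).tolist())
go(3,206,165)"
```

```text
0.03543911812251809 [0.46687963 0.17200017 0.24198868] [[-0.134, 0.991, 0.0], [0.991, 0.134, -0.0], [-0.0, 0.0, -1.0]]
delta [-0.26  0.25  7.7 ] az 0.13 t 6.4167
```

Emit:
step_arm(deltas=[-0.23,0,0.25,3,0,0,0,-0.23,0,0.25,6,0,0,0,-0.23,0,0.25,8.2,0,0,0,-0.23,-0.8,0.25,8.2,0,0,0,-0.23,-1.3,0.25,8.2,0,0,0,-0.23,-1.8,0.25,8.2,0,0,0,-0.23,-2.2,0.25,8.2,0,0,0,-0.23,-2.6,0.25,8.2,0,0,0,-0.23,-3,0.25,8.2,0,0,0,-0.23,-3.4,0.25,8.2,0,0,0,-0.23,-3.8,0.25,8.2,0,0,0,-0.23,-4.2,0.25,8.2,0,0,0])

```text
t: 7.42
tcp_pos: [0.4754, 0.1299, 0.1602]
orientation: [[-0.132, 0.991, 0.0], [0.991, 0.132, 0.0], [0.0, 0.0, -1.0]]
contact_force: [-0.3, 1.8, 1.0]
gripper_width: 0.0353
finger_force: 0.9
```

```bash
cat >> h.py <<'E'
def wide(save=None,l="wide_hanger"):
    for n in("top","side"):
        c=camera(n);m=silhouettes(c,l)
        if not m:print(n,"none");continue
        P=cloud(c)[m[0]["region"]&(c["depth"]>0)];L=np.array([np.append(org(a),a[2]*1000) for a in P])
        zt=np.percentile(L[:,2],96);S=L[L[:,2]>zt-8]
        print(n,round(m[0]["score"],2),"ztop",round(zt),"pct",np.round(np.percentile(S,[3,50,97],axis=0)).tolist(),cv2.minAreaRect(S[:,:2].astype(np.float32)))
        if save and n=="side":cv2.imwrite(save,cv2.resize(c["frame"][90:260,170:350],(635,600)))
E
python3 -c "
from h import *
wide('pics/c.png');go(3,100,160)"
```

```text
top 0.87 ztop 211 pct [[-10.0, 88.0, 203.0], [6.0, 103.0, 208.0], [23.0, 118.0, 402.0]] ((6.366189956665039, 103.74451446533203), (32.783748626708984, 37.61796951293945), 88.8537368774414)
side none
delta [-6.58 -0.02 -0.02] az 0.03 t 7.6167
```

Emit:
step_arm(deltas=[-0.23,-0.4,0,0,0,0,0,-0.23,-0.8,0,0,0,0,0,-0.23,-1.2,0,0,0,0,0,-0.23,-1.6,0,0,0,0,0,-0.23,-2,0,0,0,0,0,-0.23,-2.4,0,0,0,0,0,-0.23,-2.8,0,0,0,0,0,-0.23,-3.2,0,0,0,0,0,-0.23,-3.6,0,0,0,0,0,-0.23,-4,0,0,0,0,0,-0.23,-4.4,0,0,0,0,0,-0.23,-4.8,0,0,0,0,0])

```text
t: 8.62
tcp_pos: [0.4816, 0.0822, 0.1599]
orientation: [[-0.132, 0.991, 0.0], [0.991, 0.132, 0.0], [0.0, 0.0, -1.0]]
contact_force: [-0.7, 1.1, -0.2]
gripper_width: 0.0353
finger_force: 0.4
```

Emit:
step_arm(deltas=[-0.23,-0.5,0,0,0,0,0,-0.23,-1,0,0,0,0,0,-0.23,-1.5,0,0,0,0,0,-0.23,-2,0,0,0,0,0,-0.23,-2.5,0,0,0,0,0,-0.23,-3,0,0,0,0,0,-0.23,-3.5,0,0,0,0,0,-0.23,-4,0,0,0,0,0,-0.23,-4.5,0,0,0,0,0,-0.23,-5,0,0,0,0,0])

```text
t: 9.45
tcp_pos: [0.4883, 0.0325, 0.16]
orientation: [[-0.132, 0.991, 0.0], [0.991, 0.132, 0.0], [0.0, 0.0, -1.0]]
contact_force: [-0.3, 0.4, 0.4]
gripper_width: 0.0353
finger_force: 0.7
```

```bash
python3 -c "
from h import *
c=camera('side');cv2.imwrite('pics/c.png',cv2.resize(c['frame'][90:260,170:350],(635,600)))
wide();go(3,-56,160)"
```

```text
top none
side 0.48 ztop 205 pct [[-14.0, 38.0, 200.0], [-3.0, 44.0, 204.0], [16.0, 60.0, 211.0]] ((18.3873233795166, 65.48381042480469), (86.99468994140625, 17.94213104248047), 46.37575912475586)
delta [-1.24e+01 -3.00e-02 -1.00e-02] az 0.03 t 9.7
```

View pics/c.png

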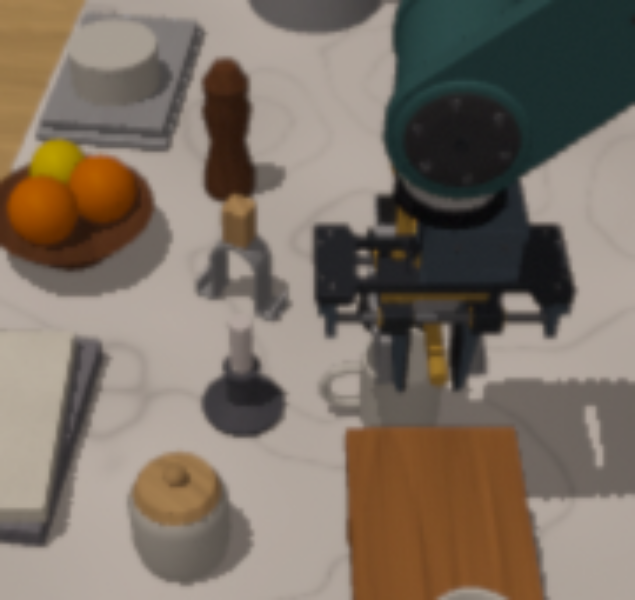

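The fingers straddle the rail at about (430,350), with the hanger off the riser beyond them and nothing disturbed. I'll keep pushing.

Emit:
step_arm(deltas=[-0.23,-0.5,0,0,0,0,0,-0.23,-1,0,0,0,0,0,-0.23,-1.5,0,0,0,0,0,-0.23,-2,0,0,0,0,0,-0.23,-2.5,0,0,0,0,0,-0.23,-3,0,0,0,0,0,-0.23,-3.5,0,0,0,0,0,-0.23,-4,0,0,0,0,0,-0.23,-4.5,0,0,0,0,0,-0.23,-5,0,0,0,0,0,-0.23,-5.5,0,0,0,0,0,-0.23,-6,0,0,0,0,0])

```text
t: 10.7
tcp_pos: [0.4962, -0.027, 0.1599]
orientation: [[-0.132, 0.991, -0.0], [0.991, 0.132, -0.0], [-0.0, -0.0, -1.0]]
contact_force: [0.3, 0.1, -1.0]
gripper_width: 0.0355
finger_force: 0.4
```

Emit:
step_arm(deltas=[-0.23,-0.5,0,0,0,0,0,-0.23,-1,0,0,0,0,0,-0.23,-1.5,0,0,0,0,0,-0.23,-2,0,0,0,0,0,-0.23,-2.5,0,0,0,0,0,-0.23,-3,0,0,0,0,0,-0.23,-3.5,0,0,0,0,0,-0.23,-4,0,0,0,0,0,-0.23,-4.4,0,0,0,0,0,-0.23,-4.8,0,0,0,0,0,-0.23,-5.2,0,0,0,0,0,-0.23,-5.5,0,0,0,0,0])

```text
t: 11.7
tcp_pos: [0.5034, -0.0814, 0.1599]
orientation: [[-0.132, 0.991, -0.0], [0.991, 0.132, -0.0], [-0.0, -0.0, -1.0]]
contact_force: [-0.1, 1.4, -0.8]
gripper_width: 0.0353
finger_force: 0.5
```

Emit:
step_arm(deltas=[-0.23,-0.2,0,0,0,0,0,-0.23,-0.4,0,0,0,0,0,-0.23,-0.6,0,0,0,0,0,-0.23,-0.6,0,0,0,0,0])

```text
t: 12.03
tcp_pos: [0.5041, -0.0868, 0.1599]
orientation: [[-0.132, 0.991, -0.0], [0.991, 0.132, 0.001], [0.001, -0.0, -1.0]]
contact_force: [-1.7, 3.1, 1.2]
gripper_width: 0.035
finger_force: 1.5
```

```bash
python3 -c "
from h import *
wide();go(3,-56,160)"
```

```text
top none
side 0.69 ztop 206 pct [[-14.0, -94.0, 199.0], [-5.0, -86.0, 203.0], [8.0, -79.0, 206.0]] ((-3.8428258895874023, -85.81562805175781), (24.89186668395996, 16.024105072021484), 14.125524520874023)
delta [-0.3  -0.04 -0.01] az 0.04 t 12.2333
```

Emit:
step_arm(deltas=[-0.23,-0.2,0,0,0,0,0,-0.23,-0.4,0,0,0,0,0,-0.23,-0.4,0,0,0,0,0,-0.23,-0.4,0,0,0,0,0])

```text
t: 12.57
tcp_pos: [0.5041, -0.0874, 0.1597]
orientation: [[-0.131, 0.991, -0.002], [0.991, 0.131, 0.006], [0.006, -0.001, -1.0]]
contact_force: [-0.7, 46.1, 7.9]
gripper_width: 0.0351
finger_force: 23.0
```

Emit:
step_arm(deltas=[-0.23,0.4,0,0,0,0,0,-0.23,1,0,0,0,0,0,-0.23,2.5,0,0,0,0,0,-0.23,4.5,0,0,0,0,0,-0.23,6,0,0,0,0,0,-0.23,6,0,-3,0,0,0,-0.23,6,0,-7,0,0,0,-0.23,6,0,-10,0,0,0,1,6,4,-10,0,0,0,1,6,8,-10,0,0,0,1,5,12,-10,0,0,0,1,2,14,-10,0,0,0])

```text
t: 13.57
tcp_pos: [0.6443, -0.0506, 0.2605]
orientation: [[-0.135, 0.991, 0.002], [0.991, 0.135, -0.0], [-0.0, 0.002, -1.0]]
contact_force: [0.2, 0.1, 0.5]
gripper_width: 0.0589
finger_force: 0.0
```

```bash
python3 -c "
from h import *
wide()
p=camera('top');P=cloud(p);x,y,z=P[...,0],P[...,1],P[...,2]
for lo in(.105,.012):
  n=P[(p['depth']>0)&(x>.6)&(x<.73)&(y>-.25)&(y<-.11)&(z>lo)&(z<.14)]
  print(len(n),cv2.minAreaRect(n[:,:2].astype(np.float32)*1000) if len(n)>5 else '')
g=org([.6665,-.1835]);print(g);go(*g,240,-19.7)"
```

```text
top none
side 0.78 ztop 205 pct [[-16.0, -129.0, 197.0], [3.0, -98.0, 202.0], [20.0, -71.0, 206.0]] ((2.0273914337158203, -100.86654663085938), (64.7705307006836, 38.054527282714844), 89.62494659423828)
0 
0 
[ 151.65833 -170.09909]
delta [-13.32   0.88   1.95] az 27.26 t 13.8167
```

Emit:
step_arm(deltas=[1,-4,0.3,1.5,0,0,7,1,-8,0.5,1.5,0,0,14,1,-11,0.7,1.5,0,0,21,1,-13.3,0.9,1.5,0,0,27.3,1,-13.3,0.9,1.5,0,0,27.3,1,-13.3,0.9,1.5,0,0,27.3])

```text
t: 14.32
tcp_pos: [0.6666, -0.1835, 0.245]
orientation: [[0.338, 0.941, -0.0], [0.941, -0.338, 0.0], [-0.0, -0.0, -1.0]]
contact_force: [0.3, 0.5, -0.2]
gripper_width: 0.0916
finger_force: 0.0
```

```bash
python3 -c "
from h import *
p=camera('wrist');P=cloud(p);x,y,z=P[...,0],P[...,1],P[...,2];ok=p['depth']>0
print(place_of(p,'narrow_grip')[:1])
for lo,hi in((.11,.13),(.012,.14)):
  n=P[ok&(abs(x-.6665)<.06)&(abs(y+.1835)<.06)&(z>lo)&(z<hi)]
  print(len(n),n[:,2].max() if len(n) else 0,cv2.minAreaRect(n[:,:2].astype(np.float32)*1000) if len(n)>5 else '')
cv2.imwrite('pics/d.png',p['frame'])
g=org([.6665,-.1835]);go(*g,94,-19.7)"
```

```text
[{'pixel': [196.8, 87.1], 'score': 0.22}]
725 0.12271748433893606 ((668.9149169921875, -183.16900634765625), (26.736785888671875, 25.80427360534668), 69.94635009765625)
1687 0.12271748433893606 ((669.3255615234375, -183.1273193359375), (30.36429786682129, 88.18983459472656), 70.30745697021484)
delta [-0.13  0.03 15.1 ] az 0.11 t 14.4167
```

View pics/d.png

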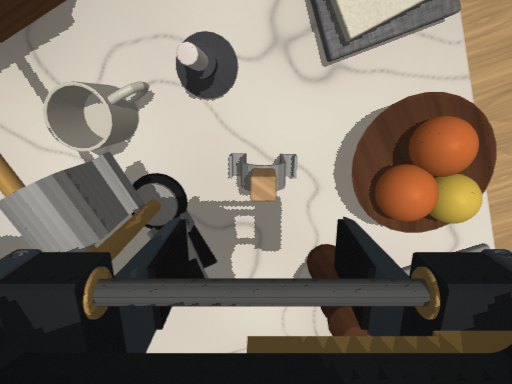

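The narrow hanger's grip sits at (263,185) in the wrist image, square to the jaws and centred between them. I'll descend and grasp.

Emit:
step_arm(deltas=[1,0,0.15,4,0,0,0,1,0,0.15,8,0,0,0,1,0,0.15,12,0,0,0,1,0,0.15,14.5,0,0,0,1,0,0.15,15.1,0,0,0,1,0,0.15,15.1,0,0,0,-1,0,0.15,15.1,0,0,0,-1,0,0.15,15.1,0,0,0,-1,0,0.15,15.1,0,0,0,-1,0,0.15,15.1,0,0,0,-1,0,0.15,15.1,0,0,0,-1,0,0.15,15.1,0,0,0])

```text
t: 15.42
tcp_pos: [0.669, -0.1839, 0.0946]
orientation: [[0.337, 0.941, 0.001], [0.941, -0.337, -0.0], [0.0, 0.001, -1.0]]
contact_force: [-0.3, 0.3, -0.2]
gripper_width: 0.0546
finger_force: 0.0
```

Emit:
step_arm(deltas=[-1,0,0,0,0,0,0,-1,0,0,0,0,0,0,-1,0,0,0,0,0,0,-1,0,0,0,0,0,0,-1,0,0,0,0,0,0,-1,0,0,0,0,0,0])

```text
t: 15.92
tcp_pos: [0.6686, -0.1837, 0.0938]
orientation: [[0.337, 0.941, -0.0], [0.941, -0.337, 0.0], [-0.0, -0.0, -1.0]]
contact_force: [-0.6, -0.1, -1.0]
gripper_width: 0.0259
finger_force: 30.0
```

Emit:
step_arm(deltas=[-1,0,0,-1,0,0,0,-1,0,0,-3,0,0,0,-1,0,0,-6,0,0,0,-1,0,0,-10,0,0,0,-1,0,0,-14,0,0,0,-1,0,0,-18,0,0,0,-1,0,0,-22,0,0,0,-1,0,0,-25,0,0,0,-1,0,0,-25,0,0,0,-1,0,0,-25,0,0,0])

```text
t: 16.75
tcp_pos: [0.6692, -0.1839, 0.3465]
orientation: [[0.337, 0.941, 0.004], [0.941, -0.337, -0.001], [0.0, 0.004, -1.0]]
contact_force: [0.0, 0.6, -2.4]
gripper_width: 0.026
finger_force: 30.0
```

```bash
python3 -c "
from h import *
print(status.get_obs()['tcp_pos'],status.get_obs()['gripper_width']);go(0,5,344)"
```

```text
[ 0.66921609 -0.18386393  0.34650628] 0.02601493303146073
delta [  8.56 -21.77   0.17] az -27.26 t 16.75
```

Emit:
step_arm(deltas=[-1,0.4,-1,0,0,0,-2,-1,1.2,-3,0,0,0,-5,-1,2.2,-5.5,0,0,0,-8,-1,3.2,-8,0,0,0,-11,-1,4.2,-10.5,0,0,0,-14,-1,5.2,-13,0,0,0,-17,-1,6.2,-15.5,0,0,0,-20,-1,7.2,-18,0,0,0,-23,-1,8,-20.2,0,0,0,-25.5,-1,8.5,-21.5,0,0,0,-27,-1,8.6,-21.8,0,0,0,-27.3,-1,8.6,-21.8,0,0,0,-27.3])

```text
t: 17.75
tcp_pos: [0.4922, -0.029, 0.3435]
orientation: [[-0.132, 0.991, -0.0], [0.991, 0.132, -0.0], [0.0, -0.0, -1.0]]
contact_force: [0.2, -0.9, -1.0]
gripper_width: 0.0255
finger_force: 30.0
```

Emit:
step_arm(deltas=[-1,0,0,0,0,0,0,-1,0,0,0,0,0,0])

```text
t: 17.92
tcp_pos: [0.4932, -0.0298, 0.3438]
orientation: [[-0.131, 0.991, -0.0], [0.991, 0.131, -0.0], [-0.0, -0.0, -1.0]]
contact_force: [0.7, -0.5, -1.2]
gripper_width: 0.0257
finger_force: 30.0
```

```bash
python3 -c "
from h import *
c=camera('side');P=cloud(c);L=P.copy();L[...,:2]=np.stack([(P[...,:2]-O)@V,(P[...,:2]-O)@U],-1);L*=1000
ok=(c['depth']>0)&(abs(L[...,0])<60)&(L[...,1]>-30)&(L[...,1]<40)&(L[...,2]>212)
for lo in range(245,345,10):
  S=L[ok&(abs(L[...,2]-lo)<5)];print(lo,len(S),np.round(np.percentile(S[:,:2],[2,98],axis=0)).tolist() if len(S) else '')
cv2.imwrite('pics/e.png',cv2.resize(c['frame'][40:260,170:350],(491,600)))
go(0,5,225)"
```

```text
245 0 
255 114 [[-44.0, -8.0], [39.0, 22.0]]
265 54 [[-46.0, -7.0], [41.0, 22.0]]
275 25 [[-45.0, -8.0], [40.0, 21.0]]
285 26 [[-28.0, -6.0], [24.0, 22.0]]
295 18 [[-27.0, -6.0], [23.0, 22.0]]
305 17 [[-28.0, 3.0], [24.0, 21.0]]
315 36 [[-27.0, -7.0], [23.0, 21.0]]
325 56 [[-23.0, -3.0], [18.0, 21.0]]
335 42 [[-20.0, 16.0], [17.0, 23.0]]
delta [-0.000e+00  1.000e-02  1.187e+01] az -0.03 t 17.9667
```

View pics/e.png

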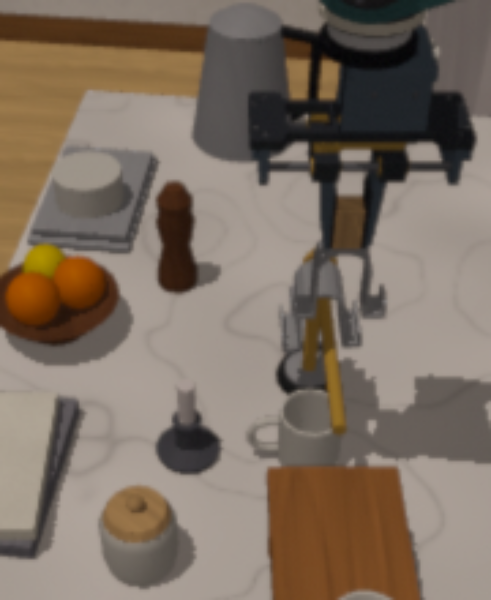

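The hanger hangs straight in the jaws at (345,255), above the free rail. The wide hanger is seated at the collar at (318,300). I'll lower the narrow one.

Emit:
step_arm(deltas=[-1,0,0.2,2,0,0,0,-1,0,0.2,5,0,0,0,-1,0,0.2,8,0,0,0,-1,0,0.2,10,0,0,0,-1,0,0.2,11,0,0,0,-1,0,0.2,11.6,0,0,0,-1,0,0.2,12,0,0,0,-1,0,0.2,12.3,0,0,0,-1,0,0.2,12.5,0,0,0,-1,0,0.2,12.6,0,0,0,-1,0,0.2,12.6,0,0,0])

```text
t: 18.88
tcp_pos: [0.4948, -0.029, 0.2184]
orientation: [[-0.132, 0.991, 0.001], [0.991, 0.132, -0.0], [-0.0, 0.001, -1.0]]
contact_force: [0.2, 0.0, -2.8]
gripper_width: 0.0257
finger_force: 30.0
```

Emit:
step_arm(deltas=[-1,0,0,0.1,0,0,0,-1,0,0,0.2,0,0,0,-1,0,0,0.2,0,0,0])

```text
t: 19.13
tcp_pos: [0.495, -0.029, 0.2175]
orientation: [[-0.132, 0.991, 0.001], [0.991, 0.132, -0.0], [-0.0, 0.001, -1.0]]
contact_force: [-8.2, 0.2, 18.5]
gripper_width: 0.0259
finger_force: 30.0
```

Emit:
step_arm(deltas=[-1,0,-0.1,-0.15,0,0,0,-1,0,-0.1,-0.15,0,0,0,-0.3,0,-0.1,-0.15,0,0,0,-0.1,0,-0.1,-0.15,0,0,0,0.3,0,-0.1,-0.15,0,0,0,0.3,0,-0.1,-0.15,0,0,0,0.3,0,-0.1,-0.15,0,0,0,0.3,0,-0.1,-0.15,0,0,0])

```text
t: 19.8
tcp_pos: [0.4935, -0.0291, 0.2174]
orientation: [[-0.132, 0.991, -0.0], [0.991, 0.132, 0.0], [0.0, -0.0, -1.0]]
contact_force: [-0.2, 0.5, 0.9]
gripper_width: 0.0589
finger_force: 0.0
```

Emit:
step_arm(deltas=[0.3,0,0,-1,0,0,0,0.3,0,0,-3,0,0,0,0.3,0,0,-6,0,0,0,0.3,0,0,-10,0,0,0,0.3,0,0,-13,0,0,0,0.3,0,0,-13,0,0,0,0.3,0,0,-13,0,0,0])

```text
t: 20.38
tcp_pos: [0.4942, -0.0292, 0.3496]
orientation: [[-0.132, 0.991, 0.004], [0.991, 0.132, -0.0], [-0.001, 0.004, -1.0]]
contact_force: [0.1, -0.3, -1.0]
gripper_width: 0.0593
finger_force: 0.0
```

```bash
python3 -c "
from h import *
print(status.get_obs()['contact_force'])
wide();wide(l='narrow_hanger')
c=camera('side');cv2.imwrite('pics/f.png',cv2.resize(c['frame'][40:260,170:350],(491,600)))
P=cloud(c);L=np.concatenate([np.stack([(P[...,:2]-O)@V,(P[...,:2]-O)@U],-1),P[...,2:]],-1)*[1,1,1]*1000
ok=(c['depth']>0)&(abs(L[...,0])<60)&(L[...,1]>-30)&(L[...,1]<40)
for lo in(130,145,165,185,200,225,240):
  S=L[ok&(abs(L[...,2]-lo)<6)];print(lo,len(S),np.round(np.percentile(S[:,:2],[2,98],axis=0)).tolist() if len(S) else '')
"
```

```text
[ 0.10415305 -0.28417835 -1.03393233]
top none
side 0.94 ztop 206 pct [[-14.0, -128.0, 198.0], [2.0, -98.0, 203.0], [18.0, -71.0, 207.0]] ((1.736445426940918, -99.8551254272461), (35.984981536865234, 61.205718994140625), 1.427636981010437)
top none
side 0.7 ztop 246 pct [[-15.0, -3.0, 239.0], [-3.0, 12.0, 245.0], [9.0, 21.0, 248.0]] ((-3.567354679107666, 8.945013046264648), (27.122093200683594, 24.074111938476562), 86.14544677734375)
130 104 [[-40.0, -9.0], [45.0, 22.0]]
145 40 [[-42.0, -6.0], [43.0, 22.0]]
165 20 [[-25.0, -8.0], [26.0, 23.0]]
185 28 [[-26.0, -11.0], [26.0, 22.0]]
200 93 [[-21.0, -8.0], [19.0, 38.0]]
225 36 [[-15.0, 14.0], [10.0, 21.0]]
240 74 [[-15.0, -3.0], [10.0, 21.0]]
```

View pics/f.png

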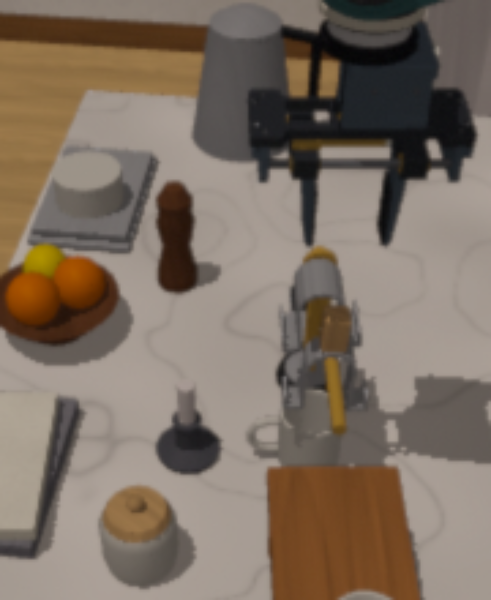

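Both hangers sit astride the rail: the wide one at the collar (320,290) and the narrow one at (335,345), tilted only about 0.04 rad. The arm is clear. I'll let it settle briefly and hand in.

Emit:
step_arm(deltas=[0.3,0,0,0,0,0,0,0.3,0,0,0,0,0,0,0.3,0,0,0,0,0,0,0.3,0,0,0,0,0,0,0.3,0,0,0,0,0,0,0.3,0,0,0,0,0,0,0.3,0,0,0,0,0,0,0.3,0,0,0,0,0,0])

```text
t: 21.5
tcp_pos: [0.4935, -0.0291, 0.3474]
orientation: [[-0.132, 0.991, -0.0], [0.991, 0.132, -0.0], [-0.0, -0.0, -1.0]]
contact_force: [-0.3, -0.1, -0.1]
gripper_width: 0.0594
finger_force: 0.0
```

```bash
python3 -c "
from h import *
wide(l='narrow_hanger');print(order.close_job())"
```

```text
top none
side 0.78 ztop 246 pct [[-15.0, -3.0, 239.0], [-3.0, 11.0, 245.0], [9.0, 19.0, 247.0]] ((-3.4687347412109375, 8.745275497436523), (25.56761360168457, 25.697032928466797), 1.806217908859253)
the job is handed in; nothing more can be done
None
```

I handed the job in at about 21.7 s; no verdict came back, but my last measurements show the pedal pressed to its stop and back up, the wide hanger against the collar, and the narrow hanger hanging upright about 139 mm from the collar face.

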